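Centre a breakfast egg cup on its board

TASK

Breakfast for two is laid out, but one of the two egg cups has been set down near the edge of its small round board. With the fingertips, push that egg cup to the middle of its board in light taps, so that it stands upright there with its egg still in it. Do not grip, lift or tip it, do not bump the egg, do not shift its board, leave the other egg cup and everything else where it is, and finish with the hand clear.

Things in the scene. Friction and masses are not known exactly. Their poses are not given: they have to be found in the camera images.
- cup_off: the egg cup to centre: white china, 38 mm high, about 80 g. Round foot 30 mm across, waist 22 mm across 9 mm up, bowl widest (50 mm across) 24 mm above the underside, where a vertical finger meets it, 48 mm at the rim. Struck fast, or pushed high up, it wobbles and can tip over its narrow foot. It starts 22 to 30 mm off the board's middle, in any direction. Origin: centre of its underside; z up
- board_off: the board under cup_off: a round disc of brown wood, 96 mm across, 14 mm thick, about 110 g, loose on the table; the cup slides on it without sticking (friction about 0.4). Origin: centre of its underside, on the table; z up, top face 14 mm above the origin
- egg_off: the brown boiled egg (40 mm across, 52 mm long, 50 g) that sits loose and upright in cup_off. Origin: its lower end, about 13 mm above the underside of the cup; its top stands about 65 mm above the board's top face, 79 mm above the table
- cup_ok: the other egg cup, of the same shape, already in the middle of its own board with its egg: leave alone. Origin: centre of its underside
- board_ok: the board under cup_ok, same as board_off: leave alone. Origin: centre of its underside. The two boards' middles are at least 220 mm apart; which is on the left and which on the right varies. A fixed breakfast tray with tea things, all below 130 mm high, stands on the far right of the table, 170 mm or more from the middle of either board: keep clear of it
- egg_ok: the egg in cup_ok: leave alone. Origin: its lower end
- shaker: salt shaker of white china with a steel cap, 36 mm across, 57 mm high, between the two boards: leave alone. Origin: centre of its underside
- jug: small white milk jug, 68 mm across, 74 mm high, its handle to its own +y, beyond the boards: leave alone. Origin: centre of its underside
- spoon: thin steel teaspoon, 122 mm long, lying on the table on the robot's side of the boards: leave alone. Origin: underside, near the middle of its length; it lies along its own x
Not all that is in view belongs to the job. What is shaped like the cup_off but blue is not meant.

How it is judged:
At the end, for the whole second after the job is handed in: The egg cup's axis is within 6 mm of the middle of its board; it stands upright (within 3 degrees) and still on the board's top face with its egg in it; the board is within 12 mm of where it was; the other egg cup stands centred and upright on its board (horizontal distance between cup_off and board_off below 0.006 m and angle between cup_off's own z axis and vertical below 0.05 rad and z of cup_off in the frame of board_off between 0.011 and 0.017 m and distance between egg_off and cup_off below 0.022 m and angle between egg_off's own z axis and vertical below 0.5 rad and linear speed of cup_off below 0.01 m/s and distance of board_off from where it was at the start of the episode below 0.012 m and horizontal distance between cup_ok and board_ok below 0.006 m and angle between cup_ok's own z axis and vertical below 0.1 rad); the robot touches nothing.
It fails at once if the egg cup is hit hard or squeezed (more than 5 N from the robot), or the egg is pushed (more than 1 N) (contact force between any of the fingers, the arm and cup_off above 5 N or contact force between any of the fingers, the arm and egg_off above 1 N).
It fails at once if the egg cup is lifted more than 12 mm off its board, or the egg out of its cup (height (world z) of cup_off above 0.026 m or distance between egg_off and cup_off above 0.026 m).
It fails at once if the egg cup is tipped by more than 14 degrees (angle between cup_off's own z axis and vertical above 0.25 rad).
It fails at once if the board under it is shifted by more than 12 mm (distance of board_off from where it was at the start of the episode above 0.012 m).
It fails at once if the other egg cup or its board is moved by more than 10 mm, or its egg, the salt shaker, the milk jug or the spoon by more than 15 mm (distance of any of cup_ok, board_ok from where it was at the start of the episode above 0.01 m or distance of any of egg_ok, shaker, jug, spoon from where it was at the start of the episode above 0.015 m).
It also fails if it takes over 61 s, if anything falls off the work surface, if the arm or the gripper's body presses on something with over 40 N, if the wrist force passes 120 N, or if a joint passes its speed limit or range.

ROBOT

A 6-joint arm with a two-finger parallel gripper is mounted at the origin on the work surface. World frame = base frame: x ahead of the robot, y to its left, z up, the work surface at z = 0. Lengths are in m, angles in rad, forces in N, time in s.
With the tool pointing down it reaches from about 0.325 to 0.9 m from the base axis. Payload 6.1 kg.
Tool frame: the origin (TCP) lies midway between the tips of the shut fingers; the grasp point (between the pads) lies grip_depth behind it (grip_depth is the distance from the TCP to the grasp point, in m); z points along the fingers, y is the line along which they close (so a half turn about z gives the same grasp; the last joint's range is limited). The gripper opens to 87 mm and grips with 3 to 60 N. Pads are 19 mm wide; open, the fingers measure 117 mm over their backs; the gripper's body (75 mm by 190 mm) begins 51 mm behind the grasp point.
Start: joints at [0.998, 0.22, 1.526, -0, 1.395, -0.126], TCP at [0.27, 0.564, 0.223] pointing down, gripper open.
Joint ranges: [-2.98, 2.98], [-0.91, 2.08], [0.09, 2.57], [-1.24, 4.39], [0.2, 2.65], [-2.68, 2.68]. Speed limits (rad/s): [2.57, 2.57, 3.01, 3.14, 3.14, 3.14].

INTERFACE

Orientations are given as [roll, pitch, yaw] about the fixed x, y, z axes, in that order (R = Rz(yaw) Ry(pitch) Rx(roll)).
In Python, from station import * gives the robot as it stands.
- The arm moves only by the tool jog_arm, never from a script. Its argument "increments" is one flat list of numbers, 7 for each row, row after row: the gripper's target within -1 to 1 (shut at 1, half-way at 0, fully open at -1), then the shift along the tool's x, y, z scaled (see below), then the turn, a rotation vector about the tool's x, y, z scaled (see below). A call has 1 to 20 rows; each row is the pose to reach, as a shift and turn from the pose commanded when the call began, along the tool's axes at that moment, turning the shorter way round; what a row does not reach only later rows make up. The controller multiplies each number of a shift by 400 mm and each number of a turn by 180 degrees. A row lasts 1/12 s, in which the tool goes at most 41.7 mm and 7.16 degrees, less where a joint would pass 70% of its speed; a pose out of reach is approached as far as the arm can. A call with a number of a shift or a turn outside -1 to 1 is refused whole. A call with a gripper value outside its range is refused whole. The fingers move at their own pace and stop on an object; "newtons" is the grip in N (left out, the last holds). Time passes only in rows, so rows that repeat a pose let the fingers close. It gives the time, the measured TCP pose, the force, the opening and the grip force at its end, in the units of the state.
- state(): the state, without advancing time (a new reading comes with each control period).
- snapshot(name): name is "scene" or "side" or "wrist"; returns the picture (400x640x3 uint8, red, green, blue); there is no depth.
- camera_model(name): a dict with "fx", "fy", "cx", "cy" (pixels), "D" ([k1, k2, p1, p2, k3] as OpenCV has them; the pictures are not rectified), "extrinsics" (4x4, takes a point from camera to world coordinates). Camera axes: x right, y up, looking along -z (the intrinsics and any distortion apply to the point x, -y, -z); pixel columns grow to the right and rows downward; lengths in m; the calibration is good to about 2 mm. A picture is of the moment at which its call begins: read the wrist's pose just before it. camera_model takes no time and is no camera call; for the wrist camera it gives the pose at the moment of the call.
- sign_off(): hands the job in; it is judged then, once.
The state is a dict: "t": time; "qpos": joint angles; "qvel": joint speeds; "joint_efforts": joint torques, N m; "eef_pos": TCP position; "orientation": TCP orientation; "contact_force": force on the tool from outside, world axes, zero at the start; "ft_torque": the same for the moment, N m; "gripper_width": opening from 0.0 (shut) to 1.0 (fully open); "gripper_force": force on a finger pad.
Only numpy, scipy, OpenCV 4.12 (cv2) and the standard library are available. Lean on these libraries where they do the work, as an engineer would, in place of code of your own. Each camera call takes 0.05 s, during which the arm holds its last target. There are 200 camera calls.

## Working session

There is one attempt and no reset: what is moved stays moved. The work goes in short steps, Python scripts to look and compute and a tool call to move; the robot and the scene stay as the last step left them, time stands still between calls to the robot, and variables do not carry over. Pictures are saved under pics/ and viewed, at most 10 in all, crops included, and the job is handed in when it is done.

Besides the shell and the picture viewer there is one more tool, called after "Emit:" as name(argument=value, ...) on one line, values as JSON. jog_arm: Moves the arm, as the interface text tells. Shifts and turns lie within -1 to 1; 1 stands for 400 mm of shift or 180 degrees of turn. Its arguments: {"type":"object","properties":{"increments":{"type":"array","items":{"type":"number"}},"newtons":{"type":"number"}},"required":["increments"]}

```bash
mkdir -p pics
python3 - <<'E'
from station import *
import cv2
s=state();print({k:s[k] for k in("t","eef_pos","orientation","gripper_width","contact_force")})
for n in("scene","side"):
    cv2.imwrite(f"pics/{n}0.png",snapshot(n)[:,:,::-1]); m=camera_model(n);print(n,m)
E
```

```text
{'t': 0.0, 'eef_pos': array([0.26970916, 0.56311761, 0.22143207]), 'orientation': array([-3.13965602e+00, -2.28975507e-04,  2.69484394e+00]), 'gripper_width': 1.0046291080424572, 'contact_force': array([ 0.16057103,  0.11645736, -0.58837724])}
scene {'fx': 377.18761207937837, 'fy': 377.18761207937837, 'cx': 315.3089990830792, 'cy': 199.66032760212644, 'D': array([-0.05753859,  0.        ,  0.        ,  0.        ,  0.        ]), 'extrinsics': array([[-0.1126007 , -0.62390083,  0.7733491 ,  1.05257372],
       [ 0.99353695, -0.08191991,  0.07857131,  0.0223742 ],
       [ 0.01433198,  0.7771981 ,  0.62909277,  0.44902637],
       [ 0.        ,  0.        ,  0.        ,  1.        ]])}
side {'fx': 439.3776279103278, 'fy': 439.3776279103278, 'cx': 322.1465246205858, 'cy': 195.26008596747877, 'D': array([-0.05444396,  0.        ,  0.        ,  0.        ,  0.        ]), 'extrinsics': array([[ 0.90452488,  0.24259853, -0.35068604,  0.31605083],
       [-0.42609643,  0.54628288, -0.72112194, -0.56944966],
       [ 0.01663065,  0.8016988 ,  0.59749682,  0.49192803],
       [ 0.        ,  0.        ,  0.        ,  1.        ]])}
```

View pics/scene0.png

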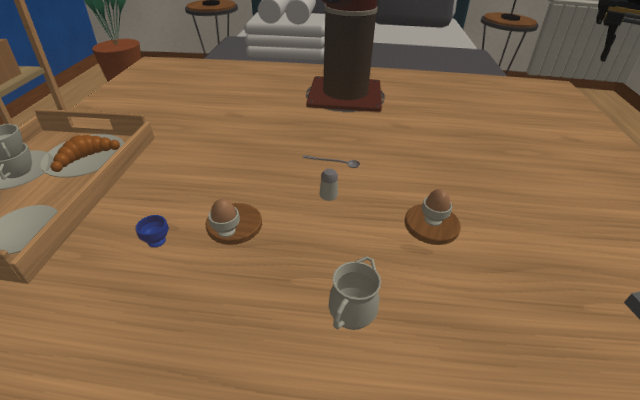

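View pics/side0.png

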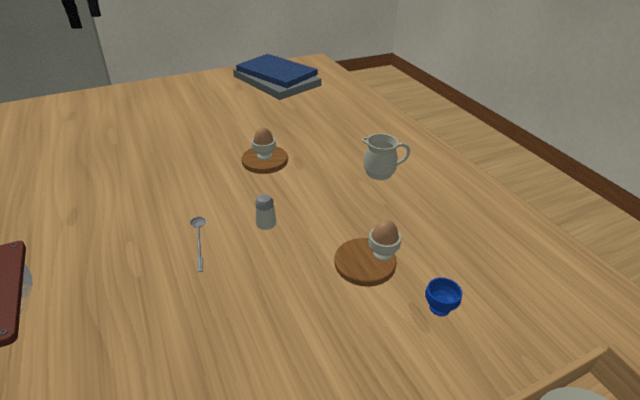

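The scene view shows the off-centre cup at about (224,215), on the board at (234,223). The other cup is centred at (435,215), and the blue decoy is at (152,230). The side view agrees, with the off-centre cup at (385,240) and its board at (366,261).

```bash
cat > h.py <<'E'
import numpy as np, cv2
from scipy.optimize import least_squares
def ray(m,uv):
    K=np.array([[m["fx"],0,m["cx"]],[0,m["fy"],m["cy"]],[0,0,1]])
    p=cv2.undistortPoints(np.float64(uv).reshape(-1,1,2),K,np.float64(m["D"])).reshape(-1,2)
    E=m["extrinsics"]; d=np.c_[p[:,0],-p[:,1],-np.ones(len(p))]@E[:3,:3].T
    return E[:3,3],d
def plane(m,uv,z):
    o,d=ray(m,uv); return o+d*((z-o[2])/d[:,2])[:,None]
def circ(P,r):
    f=lambda c:np.hypot(P[:,0]-c[0],P[:,1]-c[1])-r
    s=least_squares(f,P[:,:2].mean(0),loss="soft_l1",f_scale=.001); return s.x,np.median(abs(s.fun))
def big(mask):
    n,l,st,c=cv2.connectedComponentsWithStats(mask.astype(np.uint8)); 
    return l==1+np.argmax(st[1:,4])
E
python3 - <<'E'
from h import *
from station import camera_model
R={"scene":{"off":(190,185,280,250),"ok":(390,180,475,250)},"side":{"off":(325,210,412,292),"ok":(235,120,300,178)}}
tiles=[]
L={}
for n in R:
    im=cv2.imread(f"pics/{n}0.png");m=camera_model(n);hsv=cv2.cvtColor(im,cv2.COLOR_BGR2HSV)
    for k,(a,b,c,d) in R[n].items():
        H=hsv[b:d,a:c].astype(int)
        w=big((H[...,1]<70)&(H[...,2]>90))
        br=big((H[...,2]<125)&(H[...,1]>90))
        vis=im[b:d,a:c].copy(); v2=vis.copy(); v2[w]=(255,0,0); v2[br]=(0,255,0)
        tiles.append(cv2.resize(np.hstack([vis,v2]),(380,190),interpolation=0))
        ys,xs=np.nonzero(w); u=(xs.min()+xs.max())/2+a; v=np.mean(ys[(xs==xs.min())|(xs==xs.max())])+b
        o,_=ray(m,[[u,v]]); p=plane(m,[[u,v]],.045)[0]; L.setdefault(k,[]).append((o[:2],p[:2]))
        print(n,k,"white",xs.min()+a,xs.max()+a,ys.min()+b,ys.max()+b,"cup~",p.round(4), "tablepix",hsv[b+2,a+2])
        ct=cv2.convexHull(max(cv2.findContours(br.astype(np.uint8),0,1)[0],key=len)).reshape(-1,2)+[a,b]
        P=plane(m,ct,.014); c0,_=circ(P,.048)
        # keep far/side part (top face rim), drop near (side wall)
        t=(m["extrinsics"][:2,3]-c0); t/=np.linalg.norm(t)
        Q=P[(P[:,:2]-c0)@t<.01]; print("   board",circ(P,.048),circ(Q,.048),len(Q))
for k,((o1,p1),(o2,p2)) in L.items():
    A=np.c_[p1-o1,-(p2-o2)]; s=np.linalg.solve(A,o2-o1); print(k,"cup x",o1+s[0]*(p1-o1))
cv2.imwrite("pics/t.png",np.vstack([np.hstack(tiles[:2]),np.hstack(tiles[2:])]))
E
```

```text
scene off white 208 239 207 236 cup~ [ 0.621  -0.1689  0.045 ] tablepix [ 15 127 141]
   board (array([ 0.59985065, -0.16221997]), np.float64(0.0011162858428540694)) (array([ 0.59211463, -0.16496935]), np.float64(0.0009035952453622584)) 11
scene ok white 423 451 197 218 cup~ [0.5457 0.1779 0.045 ] tablepix [ 15 128 145]
   board (array([0.55694193, 0.1736099 ]), np.float64(0.0016494418017514133)) (array([0.54960306, 0.17514507]), np.float64(0.0006078409988759456)) 13
side off white 368 401 229 260 cup~ [ 0.6167 -0.1692  0.045 ] tablepix [ 18 113 170]
   board (array([ 0.58399766, -0.17153634]), np.float64(0.0006995922273352953)) (array([ 0.58453386, -0.17075314]), np.float64(0.000610680027943386)) 11
side ok white 252 275 137 159 cup~ [0.5456 0.1788 0.045 ] tablepix [ 17 113 171]
   board (array([0.54036618, 0.16333649]), np.float64(0.0008663640364527173)) (array([0.54022662, 0.15703323]), np.float64(0.00032870561560879516)) 4
off cup x [ 0.61482566 -0.17169816]
ok cup x [0.54535684 0.17797056]
```

View pics/t.png

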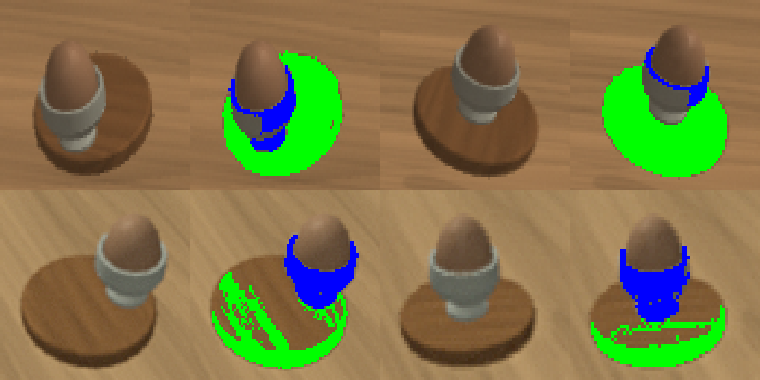

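The white and brown masks are partial, but the cup clearly sits about 25 mm off, toward +x, near (0.617,-0.170). The board is at about (0.592,-0.166). I'll look from above with the wrist camera, and start by finding where that camera sits in the tool frame.

```bash
cat >> h.py <<'E'
from scipy.spatial.transform import Rotation as Ro
def inc(s,pos,yaw,Rcmd=None):
    R0=Ro.from_euler("xyz",s["orientation"]); R1=Ro.from_euler("xyz",[np.pi,0,yaw])
    sh=R0.inv().apply(np.array(pos)-s["eef_pos"])/.4; tr=(R0.inv()*R1).as_rotvec()/np.pi
    return sh.round(4),tr.round(4)
E
python3 - <<'E'
from h import *
from station import *
s=state();m=camera_model("wrist");R0=Ro.from_euler("xyz",s["orientation"])
E=m["extrinsics"];print(R0.inv().apply(E[:3,3]-s["eef_pos"]),R0.inv().apply(-E[:3,2]),m["fx"],m["cx"],m["cy"])
try: print(grip_depth)
except Exception as e: print(e)
print(inc(s,[.45,.15,.32],2.94),inc(s,[.60,-.167,.30],2.94))
E
```

```text
[ 0.06788397 -0.0012577  -0.16287871] [-2.50944596e-01  5.18692178e-04  9.68001312e-01] 324.5713858610347 323.4814587399048 197.48211583599223
0.0187
(array([-0.8527, -0.7372, -0.2451]), array([-0.0006, -0.0002, -0.0781])) (array([-1.5334, -1.2898, -0.1943]), array([-0.0006, -0.0002, -0.0781]))
```

Emit:
jog_arm(increments=[1,-0.85,-0.74,-0.245,0,0,-0.078,1,-0.85,-0.74,-0.245,0,0,-0.078,1,-0.85,-0.74,-0.245,0,0,-0.078,1,-0.85,-0.74,-0.245,0,0,-0.078,1,-0.85,-0.74,-0.245,0,0,-0.078,1,-0.85,-0.74,-0.245,0,0,-0.078,1,-0.85,-0.74,-0.245,0,0,-0.078,1,-0.85,-0.74,-0.245,0,0,-0.078,1,-0.85,-0.74,-0.245,0,0,-0.078,1,-0.85,-0.74,-0.245,0,0,-0.078,1,-0.85,-0.74,-0.245,0,0,-0.078,1,-0.85,-0.74,-0.245,0,0,-0.078,1,-0.85,-0.74,-0.245,0,0,-0.078,1,-0.85,-0.74,-0.245,0,0,-0.078,1,-0.85,-0.74,-0.245,0,0,-0.078,1,-0.85,-0.74,-0.245,0,0,-0.078], newtons=5)

```text
t: 1.43
eef_pos: [0.448, 0.1511, 0.3199]
orientation: [-3.141, -0.001, 2.942]
contact_force: [0.2, -0.8, 0.9]
gripper_width: 0.01
gripper_force: 0.0
```

Run:
```python
from h import *
from station import *
s=state();print(s["t"],s["eef_pos"],s["orientation"],s["gripper_width"]);print(inc(s,[.63,-.167,.24],2.94))
```

```text
1.4333 [0.44797936 0.15113239 0.31991699] [-3.14148802e+00 -1.18733287e-03  2.94221955e+00] 0.009796386420388364
(array([-0.6038, -0.6894,  0.1991]), array([-0.    , -0.0004,  0.0007]))
```

Emit:
jog_arm(increments=[1,-0.604,-0.69,0.2,0,0,0,1,-0.604,-0.69,0.2,0,0,0,1,-0.604,-0.69,0.2,0,0,0,1,-0.604,-0.69,0.2,0,0,0,1,-0.604,-0.69,0.2,0,0,0,1,-0.604,-0.69,0.2,0,0,0,1,-0.604,-0.69,0.2,0,0,0,1,-0.604,-0.69,0.2,0,0,0,1,-0.604,-0.69,0.2,0,0,0,1,-0.604,-0.69,0.2,0,0,0,1,-0.604,-0.69,0.2,0,0,0,1,-0.604,-0.69,0.2,0,0,0,1,-0.604,-0.69,0.2,0,0,0,1,-0.604,-0.69,0.2,0,0,0])

```text
t: 2.6
eef_pos: [0.6304, -0.1671, 0.2418]
orientation: [-3.142, 0.002, 2.942]
contact_force: [-0.2, 0.4, -0.6]
gripper_width: 0.007
gripper_force: 0.0
```

Run:
```python
from h import *
from station import *
import json
s=state();m=camera_model("wrist");im=snapshot("wrist")[:,:,::-1]
cv2.imwrite("pics/w1.png",im);np.save("pics/w1.npy",m,allow_pickle=True)
print(s["t"],s["eef_pos"],s["orientation"]); H=cv2.cvtColor(im.copy(),cv2.COLOR_BGR2HSV)
o,d=ray(m,[[m["cx"],m["cy"]]]);print(o,plane(m,[[320,200]],.014))
```

```text
2.6 [ 0.63040384 -0.16714183  0.24181198] [-3.14152993e+00  1.62710544e-03  2.94225163e+00]
[ 0.56301037 -0.15482131  0.40457562] [[ 0.66527185 -0.17977233  0.014     ]]
```

View pics/w1.png

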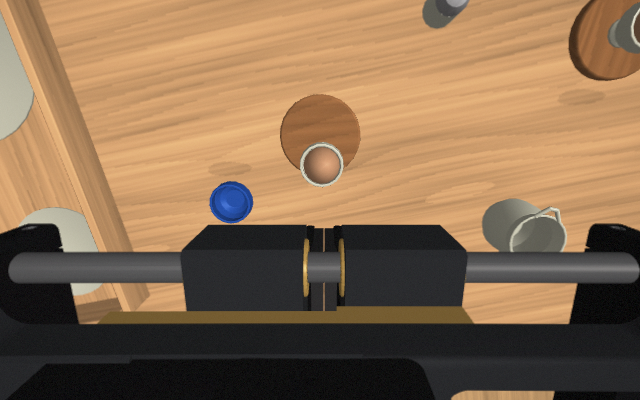

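The wrist view shows the board disc at about (320,134) and the cup rim ring at about (322,164). The blue decoy is at (231,202), and the shut fingers are at the bottom near (323,265).

```bash
cat >> h.py <<'E'
def measure(im,m,box,verbose=True):
    a,b,c,d=box; H=cv2.cvtColor(np.ascontiguousarray(im[b:d,a:c]),cv2.COLOR_BGR2HSV).astype(int)
    w=big((H[...,1]<90)&(H[...,2]>110))
    cw=cv2.convexHull(max(cv2.findContours(w.astype(np.uint8),0,1)[0],key=len)).reshape(-1,2)+[a,b]
    cup=circ(plane(m,cw,.050),.0245)
    t=np.median(H[:5].reshape(-1,3),0)
    br=(H[...,2]<t[2]-35)&(H[...,1]>90)|w
    br=big(cv2.morphologyEx(br.astype(np.uint8),2,np.ones((3,3),np.uint8)))
    ct=max(cv2.findContours(br.astype(np.uint8),0,1)[0],key=len).reshape(-1,2)+[a,b]
    P=plane(m,ct,.014); P=P[np.hypot(*(P[:,:2]-plane(m,[cw.mean(0)],.03)[0,:2]).T)>.034]
    bd=circ(P,.048)
    v=np.ascontiguousarray(im).copy(); cv2.drawContours(v,[cw.reshape(-1,1,2)],-1,(255,0,0),1); cv2.drawContours(v,[ct.reshape(-1,1,2)],-1,(0,255,0),1)
    return cup,bd,v[b:d,a:c],len(P)
E
python3 - <<'E'
from h import *
im=cv2.imread("pics/w1.png");m=np.load("pics/w1.npy",allow_pickle=True).item()
cup,bd,v,n=measure(im,m,(265,80,375,200));print(cup,bd,n,"push",bd[0]-cup[0],np.hypot(*(bd[0]-cup[0])))
cv2.imwrite("pics/v1.png",cv2.resize(v,None,fx=5,fy=5,interpolation=0))
E
```

```text
(array([ 0.61644405, -0.1680445 ]), np.float64(0.0002160450616481846)) (array([ 0.58942963, -0.16513911]), np.float64(0.0008695845946853908)) 177 push [-0.02701442  0.00290538] 0.027170208814476144
```

View pics/v1.png

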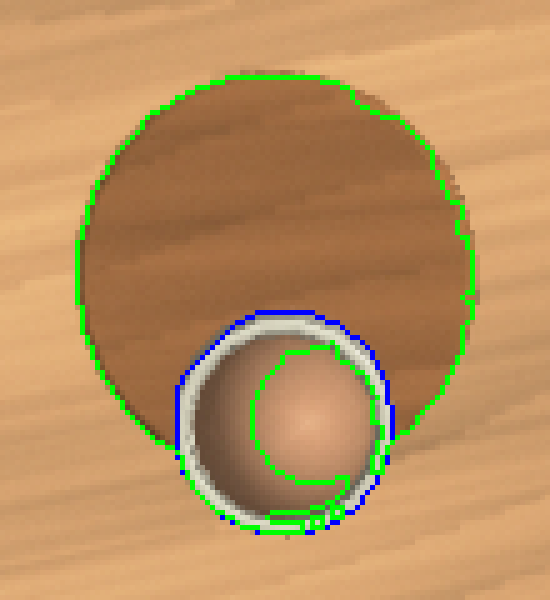

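Run:
```python
from h import *
from station import *
s=state()
print(inc(s,[.6756,-.1744,.242],3.034),inc(s,[.6756,-.1744,.027],3.034))
m=np.load("pics/w1.npy",allow_pickle=True).item();print(plane(m,[[85,200],[125,290]],.05))
```

```text
(array([-0.1143,  0.0052,  0.    ]), array([-0.0001,  0.0006, -0.0293])) (array([-0.1133,  0.0053,  0.5375]), array([-0.0001,  0.0006, -0.0293]))
[[ 0.60374492 -0.43698012  0.05      ]
 [ 0.72017562 -0.43231892  0.05      ]]
```

Emit:
jog_arm(increments=[1,-0.114,0.005,0,0,0,-0.029,1,-0.114,0.005,0,0,0,-0.029,1,-0.114,0.005,0,0,0,-0.029,1,-0.114,0.005,0.06,0,0,-0.029,1,-0.114,0.005,0.12,0,0,-0.029,1,-0.114,0.005,0.18,0,0,-0.029,1,-0.114,0.005,0.24,0,0,-0.029,1,-0.114,0.005,0.3,0,0,-0.029,1,-0.114,0.005,0.36,0,0,-0.029,1,-0.114,0.005,0.41,0,0,-0.029,1,-0.114,0.005,0.45,0,0,-0.029,1,-0.114,0.005,0.48,0,0,-0.029,1,-0.114,0.005,0.51,0,0,-0.029,1,-0.114,0.005,0.53,0,0,-0.029,1,-0.114,0.005,0.537,0,0,-0.029,1,-0.114,0.005,0.537,0,0,-0.029,1,-0.114,0.005,0.537,0,0,-0.029,1,-0.114,0.005,0.537,0,0,-0.029])

```text
t: 4.15
eef_pos: [0.6761, -0.1765, 0.027]
orientation: [-3.141, 0.002, 3.031]
contact_force: [-0.2, 0.6, -0.8]
gripper_width: 0.006
gripper_force: 0.0
```

Run:
```python
from h import *
from station import *
s=state();m=camera_model("wrist");im=snapshot("wrist")[:,:,::-1]
cv2.imwrite("pics/w2.png",im);np.save("pics/w2.npy",m,allow_pickle=True)
print(s["t"],s["eef_pos"],s["orientation"],s["contact_force"])
print(inc(s,[.6164,-.1680,s["eef_pos"][2]],3.034),inc(s,[.5894,-.1651,s["eef_pos"][2]],3.034))
```

```text
4.15 [ 0.67606362 -0.17652176  0.02697789] [-3.14109973e+00  1.78513169e-03  3.03091712e+00] [-0.20995822  0.59150783 -0.77290168]
(array([ 0.1506,  0.0047, -0.0003]), array([-0.0002,  0.0006, -0.001 ])) (array([ 0.2185,  0.0044, -0.0004]), array([-0.0002,  0.0006, -0.001 ]))
```

View pics/w2.png

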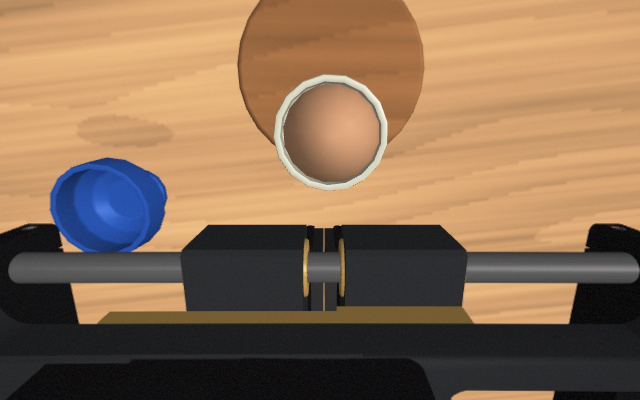

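The wrist view from low down shows the rim at about (331,132). The fingers are behind it, near (324,265), and the blue cup at (108,205) is clear of the path. Now a slow approach and a first light tap.

Emit:
jog_arm(increments=[1,0.015,0.0045,0,0,0,0,1,0.03,0.0045,0,0,0,0,1,0.04,0.0045,0,0,0,0,1,0.046,0.0045,0,0,0,0,1,0.05,0.0045,0,0,0,0,1,0.053,0.0045,0,0,0,0,1,0.056,0.0045,0,0,0,0,1,0.059,0.0045,0,0,0,0,1,0.062,0.0045,0,0,0,0,1,0.065,0.0045,0,0,0,0,1,0.068,0.0045,0,0,0,0,1,0.071,0.0045,0,0,0,0,1,0.074,0.0045,0,0,0,0,1,0.077,0.0045,0,0,0,0,1,0.08,0.0045,0,0,0,0,1,0.082,0.0045,0,0,0,0,1,0.083,0.0045,0,0,0,0,1,0.083,0.0045,0,0,0,0])

```text
t: 5.7
eef_pos: [0.6423, -0.1708, 0.0258]
orientation: [-3.142, -0.0, 3.031]
contact_force: [0.4, 0.5, -0.2]
gripper_width: 0.008
gripper_force: 0.2
```

```bash
cat > look.py <<'E'
from h import *
from station import *
import sys
n=sys.argv[1]
s=state();m=camera_model("wrist");im=snapshot("wrist")[:,:,::-1].copy()
cv2.imwrite(f"pics/{n}.png",im);np.save(f"pics/{n}.npy",m,allow_pickle=True)
print(s["t"],s["eef_pos"],s["contact_force"])
H=cv2.cvtColor(im,cv2.COLOR_BGR2HSV).astype(int)[:222,180:470]
w=big((H[...,1]<90)&(H[...,2]>110)); cw=cv2.convexHull(max(cv2.findContours(w.astype(np.uint8),0,1)[0],key=len)).reshape(-1,2)+[180,0]
c=circ(plane(m,cw,.050),.0245);print("cup",c)
B=np.array([.5894,-.1651]); y=s["orientation"][2]; u=np.array([np.cos(y),np.sin(y)]); v=np.array([np.sin(y),-np.cos(y)])
f=lambda p:(((p-s["eef_pos"][:2])@u).round(4),((p-s["eef_pos"][:2])@v).round(4))
print("tool xy cup",f(c[0]),"board",f(B))
E
python3 look.py w3
```

```text
5.7 [ 0.64233527 -0.17075915  0.02576241] [ 0.35752788  0.53122286 -0.19473958]
cup (array([ 0.60709291, -0.16656767]), np.float64(0.0002189866522402384))
tool xy cup (np.float64(0.0355), np.float64(0.0003)) board (np.float64(0.0532), np.float64(-0.0002))
```

Emit:
jog_arm(increments=[1,0.002,0.0005,0,0,0,0,1,0.005,0.0005,0,0,0,0,1,0.008,0.0005,0,0,0,0,1,0.011,0.0005,0,0,0,0,1,0.014,0.0005,0,0,0,0,1,0.017,0.0005,0,0,0,0,1,0.02,0.0005,0,0,0,0,1,0.023,0.0005,0,0,0,0,1,0.026,0.0005,0,0,0,0,1,0.029,0.0005,0,0,0,0,1,0.032,0.0005,0,0,0,0,1,0.034,0.0005,0,0,0,0,1,0.035,0.0005,0,0,0,0,1,0.035,0.0005,0,0,0,0])

```text
t: 6.92
eef_pos: [0.6284, -0.169, 0.0257]
orientation: [3.142, -0.0, 3.031]
contact_force: [1.0, -0.9, 1.0]
gripper_width: 0.003
gripper_force: 0.2
```

```bash
python3 look.py w4
```

```text
6.9167 [ 0.62844986 -0.1689961   0.02572986] [ 0.99513816 -0.92808828  1.04324714]
cup (array([ 0.59314947, -0.16472755]), np.float64(0.0002473290675104548))
tool xy cup (np.float64(0.0356), np.float64(0.0003)) board (np.float64(0.0392), np.float64(-0.0004))
```

View pics/w4.png

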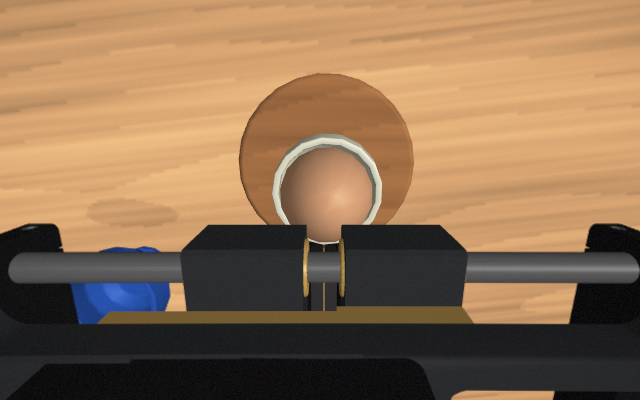

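The cup rim is at about (327,188) and the board disc at about (326,158). I'll check whether the board has moved.

Run:
```python
from h import *
for n,b in(("w1",(265,80,375,200)),("w2",(200,0,460,222)),("w4",(200,50,450,222))):
    im=cv2.imread(f"pics/{n}.png");m=np.load(f"pics/{n}.npy",allow_pickle=True).item()
    a,c,e,d=b;G=cv2.GaussianBlur(im,(3,3),0)[c:d,a:e];H=cv2.cvtColor(G,cv2.COLOR_BGR2HSV)
    _,br=cv2.threshold(G[...,2],0,255,cv2.THRESH_BINARY_INV+cv2.THRESH_OTSU)
    br=big(br>0); ct=cv2.convexHull(max(cv2.findContours(br.astype(np.uint8),0,1)[0],key=len))
    ct=max(cv2.findContours(br.astype(np.uint8),0,1)[0],key=len).reshape(-1,2)
    ok=(ct[:,0]>1)&(ct[:,0]<e-a-2)&(ct[:,1]>1)&(ct[:,1]<{"w1":72,"w2":130,"w4":150}[n]); P=plane(m,ct[ok]+[a,c],.014)
    r=np.hypot(*(P[:,:2]-[.5894,-.1651]).T);P=P[abs(r-.048)<.008]
    f=circ(P,.048);g=least_squares(lambda p:np.hypot(P[:,0]-p[0],P[:,1]-p[1])-p[2],[.59,-.165,.048],loss="soft_l1",f_scale=.001).x
    print(n,f,g,len(P))
```

```text
w1 (array([ 0.58924088, -0.16498418]), np.float64(0.00047642938843502763)) [ 0.58825176 -0.1647527   0.04713163] 147
w2 (array([ 0.58903044, -0.164845  ]), np.float64(0.0009458873474134169)) [ 0.58837702 -0.16475173  0.04701525] 260
w4 (array([ 0.58900614, -0.16474864]), np.float64(0.0004243224771768722)) [ 0.58786913 -0.16461355  0.04701553] 325
```

Emit:
jog_arm(increments=[1,0.002,0.0005,0,0,0,0,1,0.004,0.0005,0,0,0,0,1,0.006,0.0005,0,0,0,0,1,0.008,0.0005,0,0,0,0,1,0.0095,0.0005,0,0,0,0,1,0.0105,0.0005,0,0,0,0,1,0.011,0.0005,0,0,0,0,1,0.011,0.0005,0,0,0,0])

```text
t: 7.63
eef_pos: [0.6242, -0.1683, 0.0257]
orientation: [-3.142, -0.0, 3.031]
contact_force: [0.7, -0.5, 0.4]
gripper_width: 0.006
gripper_force: 0.2
```

Emit:
jog_arm(increments=[1,-0.005,0,0,0,0,0,1,-0.015,0,0,0,0,0,1,-0.035,0,0,0,0,0,1,-0.07,0,0,0,0,0,1,-0.11,0,0,0,0,0,1,-0.13,0,0,0,0,0,1,-0.13,0,0,0,0,0,1,-0.13,0,-0.06,0,0,0,1,-0.13,0,-0.14,0,0,0,1,-0.13,0,-0.22,0,0,0,1,-0.13,0,-0.3,0,0,0,1,-0.13,0,-0.38,0,0,0,1,-0.13,0,-0.45,0,0,0,1,-0.13,0,-0.45,0,0,0,1,-0.13,0,-0.45,0,0,0,1,-0.13,0,-0.45,0,0,0])

```text
t: 8.97
eef_pos: [0.6752, -0.1738, 0.2048]
orientation: [3.141, -0.001, 3.031]
contact_force: [0.1, -0.0, -0.6]
gripper_width: 0.005
gripper_force: 0.0
```

```bash
python3 look.py w5
python3 - <<'E'
from h import *
from station import *
im=cv2.imread("pics/w5.png");m=np.load("pics/w5.npy",allow_pickle=True).item()
p=np.array([.589,-.165])
G=cv2.GaussianBlur(im,(3,3),0)[:222,200:450];_,br=cv2.threshold(G[...,2],0,255,cv2.THRESH_BINARY_INV+cv2.THRESH_OTSU)
ct=np.vstack([c.reshape(-1,2) for c in cv2.findContours(br,0,1)[0]])+[200,0];P=plane(m,ct,.014);P=P[abs(np.hypot(*(P[:,:2]-p).T)-.048)<.006]
print("board",circ(P,.048),len(P))
cv2.imwrite("pics/f.png",np.vstack([im[:250],snapshot("side")[100:320,:,::-1]]))
E
```

```text
8.9667 [ 0.67516012 -0.17382552  0.20482414] [ 0.0946209  -0.02858793 -0.58514524]
cup (array([ 0.58918367, -0.16412965]), np.float64(0.0004360858856841017))
tool xy cup (np.float64(0.0865), np.float64(0.0001)) board (np.float64(0.0862), np.float64(-0.0008))
board (array([ 0.58883847, -0.16520666]), np.float64(0.0012682530628961922)) 265
```

View pics/f.png

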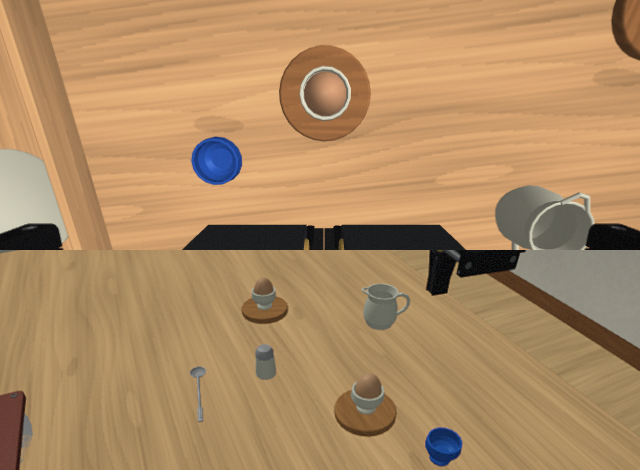

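The cup at (325,92) now sits centred and upright on its board, centred at (325,92), about 1 mm off by measurement. The egg is in the cup, the hand is clear and nothing else has moved.

```bash
python3 -c "
from station import *
print(sign_off())"
```

```text
the job is handed in; nothing more can be done
None
```

I pushed the egg cup to about 1 mm from the middle of its board; it stands upright with its egg in, the board and everything else look unmoved, the hand is clear, and I handed the job in at about 9 s (the hand-in returned no verdict).

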